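# Set the strain tester's filter ring to its index

### The arm

A 6-joint arm with a two-finger parallel gripper is mounted at the origin on a cart in front of the work surface, level with it; the furniture and walls round the work are solid. World frame = base frame: x ahead of the robot, y to its left, z up, the work surface at z = 0. Lengths are in m, angles in rad, forces in N, time in s.
With the tool pointing down it reaches from about 0.425 to 0.95 m from the base axis. Payload 3.5 kg.
Tool frame: the origin (TCP) lies midway between the tips of the shut fingers; the grasp point (between the pads) lies ctrl.grasp_offset behind it (ctrl.grasp_offset is the distance from the TCP to the grasp point, in m); x points along the fingers, y is the direction in which the jaws open and shut, and the axes are right-handed (so a half turn about x gives the same grasp; the last joint's range is limited). The gripper opens to 85 mm and grips with 20 to 120 N. Pads are 22 mm wide; open, the fingers measure 114 mm over their backs; the gripper's body (76 mm by 85 mm) begins 54 mm behind the grasp point. The pads swing forward as they close: fully open they stand 13 mm farther back than shut.
Start: joints at [1.091, 0.286, 1.577, -0, 1.279, -0.15], TCP at [0.219, 0.639, 0.231] pointing down, gripper open.
Joint ranges: [-2.77, 2.77], [-0.9, 2.22], [0.21, 2.48], [-1.53, 4.67], [0.24, 2.81], [-2.84, 2.84]. Speed limits (rad/s): [2.79, 2.79, 3.14, 3.14, 3.14, 3.14].

### API

Orientations are given as a unit quaternion [x, y, z, w].
In Python, from plant import readout, read_camera, sign_off, ctrl gives the robot as it stands.
- The arm moves only by the tool drive_tool, never from a script. Its argument "steps" is a list of rows, each a list of 5 numbers: the shift along the tool's x, y, z in cm, then the turn about the tool's x in degrees, then the opening, from 0 (shut) to 1 (fully open). A call has 1 to 10 rows; each row shifts and turns the commanded pose from where the row before left it, along the tool's axes as they then stand; what a row does not reach is not made up. A row lasts 1/10 s, in which the tool goes at most 50 mm and 8.59 degrees, less where a joint would pass 70% of its speed; a pose out of reach is approached as far as the arm can. A call is refused whole if a number of a shift passes 5 or a number of a turn 8.59, either way. A call with a gripper value outside its range is refused whole. The fingers move at their own pace and stop on an object; "force" is the grip in N (left out, the last holds). Time passes only in rows, so rows that do not move let the fingers close. It gives the time, the measured TCP pose, the force and the opening at its end, in the units of the state.
- readout.get_state(): the state, without advancing time (a new reading comes with each control period).
- read_camera(name): name is "side" or "top" or "wrist"; returns a dict with "frame" (420x560x3 uint8, red, green, blue), "vertical_fov" (degrees; the focal length in pixels is half the picture's height over the tangent of half this angle, whatever the lens; pixels are square), "cx", "cy" (the principal point, pixels), "eye" and "orientation" of the camera in the world. Camera axes: x right, y up, looking along -z (the intrinsics and any distortion apply to the point x, -y, -z); pixel columns grow to the right and rows downward; lengths in m; the calibration is good to about 2 mm. A picture is of the moment at which its call begins. There is no depth.
- sign_off(): hands the job in, once; it reports no verdict.
The state is a dict: "time": time; "qpos": joint angles; "dq": joint speeds; "joint_efforts": joint torques, N m; "eef_pos": TCP position; "tcp_rot": TCP orientation; "contact_force": force on the tool from outside, world axes, zero at the start; "wrist_torque": the same for the moment, N m; "opening": opening from 0.0 (shut) to 1.0 (fully open).
Only numpy, scipy, OpenCV 4.12 (cv2) and the standard library are available. Lean on these libraries where they do the work, as an engineer would, in place of code of your own. Each camera call takes 0.05 s, during which the arm holds its last target. There are 200 camera calls.

### The job

Set the lens strain tester for the next inspection: with closed fingers or the side of a finger, gently push the upright post of its lever round the scale until the lever's pointer is in line with the index rider clamped on the rim. Then press the lamp key on the tester's tail fully down and let it come up again. Do not pinch the lever, do not shift or lift the tester, and leave the rider and the things standing near by where they are.

Things in the scene. Friction and masses are not known exactly. Their poses are not given: they have to be found in the camera images.
- tester: lens strain tester, 2 kg, loose on rubber feet: grey round base, radius 112 mm, height 30 mm, aluminium scale disc on it (radius 106 mm, top at 36 mm), tail 66 mm wide to x = +160 mm. Origin on the ring's axis at the underside; -x (middle of the scale) roughly faces the robot, +x is the tail. Turning the lever takes about 1 N, well below what shifts the tester.
- filter_ring (a joint): angle of the black filter ring (outer radius 52 mm, top 50 mm above the table) and its lever about the tester's z axis, -1.3 to 1.3 rad. At q the lever points along (-cos q, -sin q) of the tester: 0 is its -x, positive is anticlockwise from above, towards its -y. Light friction; stays where it is left. In line with the rider = same value as joint index_rider.
- lever: dark steel lever fixed to the filter ring: a flat bar 11 mm wide, top 48 mm above the table, from the ring outwards to 85 mm from the axis, with an upright post near its end. Origin on the ring's axis at the table's height; its -x axis points outwards along the bar.
- index_rider (a joint): angle of the index rider about the same axis, zero and sense as filter_ring: the setting wanted. It always starts at a larger value than the ring's. It sits stiffly by friction and must stay where it is.
- lever_post (a point): centre of the top of the lever's upright dark steel post: diameter 10 mm, 78 mm from the ring's axis, standing from the bar (48 mm) to 93 mm above the table, free all round above 50 mm. The point's -x axis points radially outwards along the lever.
- pointer (a point): tip of the lever's dark pointer, 92 mm from the ring's axis and 43 mm above the table, just above the scale marks. Its -x axis points radially outwards.
- rider_tip (a point): inner tip of the small dark steel index rider (about 16 mm wide, 26 mm long with its thumbscrew, top 46 mm above the table) clamped on the scale's rim; tip 102 mm from the axis, 43 mm above the table. The lever passes inside it without touching. Its -x axis points radially outwards.
- lamp_key (a joint): travel of the round grey lamp key, 0 up to 0.006 m fully down; springs back up; fully down takes about 5 N
- lamp_key_top (a point): centre of the lamp key's top face (28 mm diameter), on the tester's tail 133 mm from the ring's axis along +x, about 52 mm above the table when up; pressed straight down
- spectacle_case: dark blue closed spectacle case, 65 x 161 x 43 mm, bystander; origin at its underside
- black_frame: black spectacle frame front lying flat, 44 x 136 x 11 mm, bystander; origin at its underside
- spray_bottle: small white spray bottle, 38 mm diameter, 125 mm high, bystander; origin at its underside
- loupe: black loupe standing on its rim, 38 mm diameter, 31 mm high, bystander; origin at its underside

How it is judged:
By the outcome, as a careful person would: the job done as asked, in the order asked, and still so for the second after the job is handed in, with the robot touching nothing.
It also fails if it takes over 51 s, if anything falls off the work surface, if the arm or the gripper's body presses on something with over 40 N, if the wrist force passes 120 N, or if a joint passes its speed limit or range.

## Working session

There is one attempt and no reset: what is moved stays moved. The work goes in short steps, Python scripts to look and compute and a tool call to move; the robot and the scene stay as the last step left them, time stands still between calls to the robot, and variables do not carry over. Pictures are saved under pics/ and viewed, about 8 in all and at most 12, crops included, and the job is handed in when it is done.

Besides the shell and the picture viewer there is one more tool, called after ">>>" as name([rows], argument=value, ...), one row to a line, values as JSON. drive_tool: Moves the arm, as the interface text tells. Its arguments: {"type":"object","properties":{"steps":{"type":"array","items":{"type":"array","items":{"type":"number"}}},"force":{"type":"number"}},"required":["steps"]}

```bash
mkdir -p pics; ls; python3 - <<'E'
from plant import readout, read_camera, ctrl
import cv2
print(readout.get_state(), ctrl.grasp_offset)
for n in ("top","side"):
    c=read_camera(n); cv2.imwrite(f"pics/{n}0.png",c["frame"][:,:,::-1])
    print({k:v for k,v in c.items() if k!="frame"})
E
```

```text
pics
{'time': 0.0, 'qpos': array([ 1.09096551e+00,  2.87203776e-01,  1.57819486e+00, -2.50306525e-05,
        1.27859229e+00, -1.50013520e-01]), 'dq': array([-0.00061769, -0.0003197 , -0.00243181, -0.00014816, -0.0007817 ,
        0.00010672]), 'joint_efforts': array([ 5.04927866e-04, -4.05981231e+01, -2.92624104e+01, -1.49302391e-04,
        5.91028162e-03,  1.15403836e-05]), 'eef_pos': array([0.21828872, 0.63802751, 0.2299121 ]), 'tcp_rot': array([ 0.11526877,  0.69776821, -0.11688645,  0.69725905]), 'contact_force': array([-0.21138811,  0.50866947, -0.26298513]), 'wrist_torque': array([0.04000324, 0.05352855, 0.05476654]), 'opening': 1.000110613526945} 0.0187
{'vertical_fov': 50.7932755147811, 'cx': 283.33724403081305, 'cy': 215.4416884051954, 'eye': array([ 0.38100533, -0.05801177,  1.33937227]), 'orientation': array([-0.0434036 ,  0.04491665,  0.71198009, -0.69941616])}
{'vertical_fov': 47.69955494758606, 'cx': 276.1812158122997, 'cy': 217.83396226089863, 'eye': array([ 0.45850267, -0.94816524,  0.81327228]), 'orientation': array([ 0.42097171, -0.01265572, -0.0481755 ,  0.90570513])}
```

View pics/top0.png

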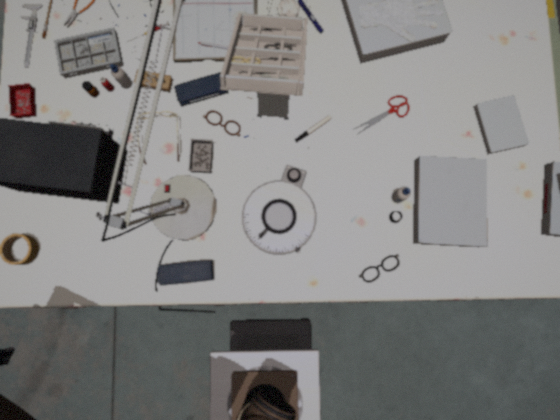

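View pics/side0.png

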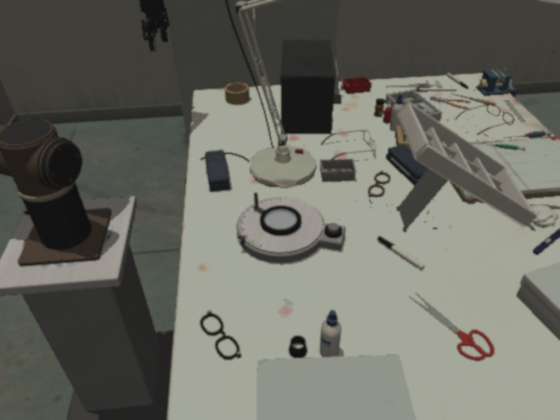

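The top view shows the tester centred at about (279,216), with the lever to lower-left (263,235), the rider at about (297,249) and the key at (294,175). I'll enlarge both views to measure them.

```bash
cat > h.py <<'E'
import numpy as np, cv2
from scipy.spatial.transform import Rotation as R
from plant import readout, read_camera, ctrl
def ray(c,u,v):
    f=210/np.tan(np.radians(c["vertical_fov"]/2))
    d=R.from_quat(c["orientation"]).apply([(u-c["cx"])/f,-(v-c["cy"])/f,-1]); return c["eye"],d
def atz(c,u,v,z):
    e,d=ray(c,u,v); return e+d*(z-e[2])/d[2]
def proj(c,p):
    f=210/np.tan(np.radians(c["vertical_fov"]/2))
    q=R.from_quat(c["orientation"]).inv().apply(np.asarray(p)-c["eye"]); return np.array([c["cx"]-f*q[...,0]/q[...,2],c["cy"]+f*q[...,1]/q[...,2]]).T
def crop(c,u0,v0,w,h,k,name):
    im=cv2.resize(c["frame"][v0:v0+h,u0:u0+w,::-1],None,fx=k,fy=k,interpolation=cv2.INTER_CUBIC)
    for i in range(0,w,10):
        cv2.line(im,(i*k,0),(i*k,6),(0,0,255),1); cv2.putText(im,str(u0+i),(i*k,16),0,.35,(0,0,255),1)
    for i in range(0,h,10):
        cv2.line(im,(0,i*k),(6,i*k),(0,0,255),1); cv2.putText(im,str(v0+i),(8,i*k+4),0,.35,(0,0,255),1)
    cv2.imwrite(name,im)
E
python3 - <<'E'
from h import *
crop(read_camera("top"),230,155,100,105,5,"pics/t1.png")
crop(read_camera("side"),225,180,130,85,6,"pics/s1.png")
E
```

```text
(no output)
```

View pics/t1.png

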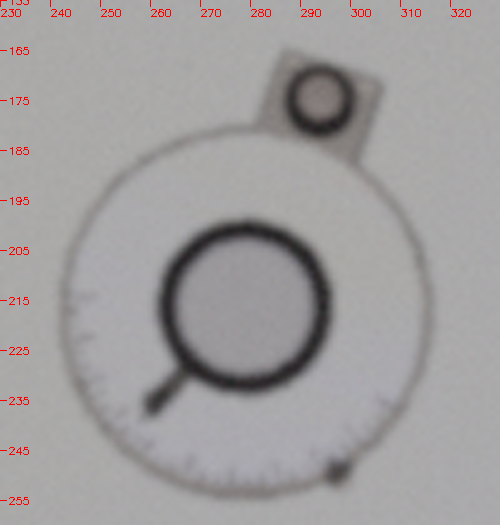

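View pics/s1.png

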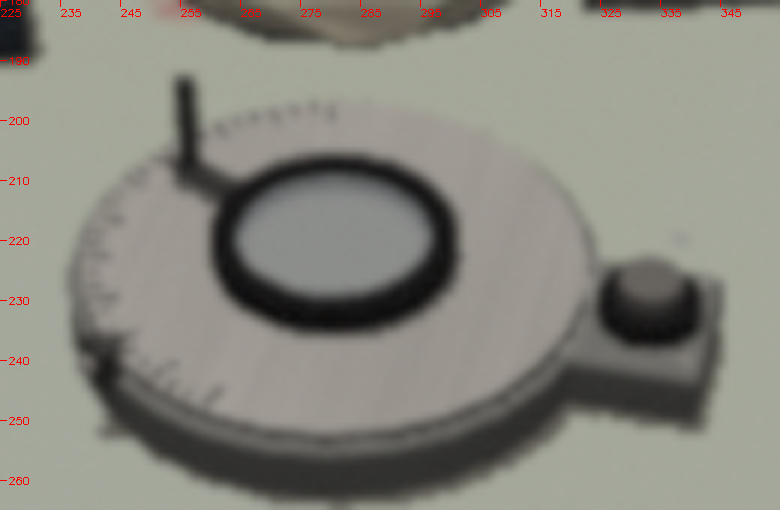

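The crops give the ring centre at top (279.2,216.2) and side (280.8,220.5). The key is at top (294,174.6) and side (333.3,226.7). The post top is at side (255.7,193.3). The rider is at top (297.6,249.4) and side (242.5,239.7). Next is a joint fit.

```bash
python3 - <<'E'
from h import *
from scipy.optimize import least_squares
t,s=read_camera("top"),read_camera("side")
def pts(p):
    x,y,yaw,q,r=p
    P=lambda rad,a,z:np.array([x+rad*np.cos(a),y+rad*np.sin(a),z])
    L=yaw+np.pi+q; K=yaw+np.pi+r
    return dict(c=P(0,0,.05),k=P(.133,yaw,.052),post=P(.078,L,.093),rid=P(.113,K,.045),base=P(.078,L,.05))
obs=[(t,'c',279.2,216.2),(t,'k',294,174.6),(s,'c',280.8,220.5),(s,'k',333.3,226.7),(s,'post',255.7,193.3),(s,'base',256.2,208),(t,'rid',297.6,249.4),(s,'rid',242.5,239.7)]
f=lambda p:np.concatenate([proj(c,pts(p)[n])-[u,v] for c,n,u,v in obs])
b=least_squares(f,[.4,0,0,-.5,.5],loss='soft_l1')
print(b.x.round(4)); print(f(b.x).reshape(-1,2).round(1))
for k,v in pts(b.x).items(): print(k,v.round(3))
print("post in top",proj(t,pts(b.x)['post']),proj(t,pts(b.x)['base']))
for n,(u,v,z) in dict(case=(186,272,.043),lamp=(183,207,.03)).items(): print(n,atz(t,u,v,z))
E
```

```text
[ 0.543  -0.0524 -0.3506 -0.4165  0.8602]
[[ 0.8 -0.7]
 [ 0.7 -1.2]
 [-0.7 -1.7]
 [ 0.  -0.4]
 [-0.3  0.2]
 [-0.1 -1.1]
 [ 1.8 -0.5]
 [-1.  -1.3]]
c [ 0.543 -0.052  0.05 ]
k [ 0.668 -0.098  0.052]
post [0.487 0.002 0.093]
rid [ 0.444 -0.108  0.045]
base [0.487 0.002 0.05 ]
post in top [261.07748444 233.66228256] [261.79727502 234.89568088]
case [0.38321581 0.22357425 0.043     ]
lamp [0.57623934 0.23720709 0.03      ]
```

```bash
python3 - <<'E'
from h import *
t,s=read_camera("top"),read_camera("side")
def tri(a,b):
    e1,d1=ray(t,*a);e2,d2=ray(s,*b)
    k=np.linalg.lstsq(np.c_[d1,-d2],e2-e1,rcond=None)[0]; return (e1+k[0]*d1).round(3),(e2+k[1]*d2).round(3)
print("lamp elbow",tri((103,240),(240,8))); print("lamp foot",tri((183,205),(283,150)))
st=readout.get_state(); print(R.from_quat(st["tcp_rot"]).as_matrix().round(3))
E
python3 -c "
import sys;sys.path.insert(0,'.')
from h import *
cv2.imwrite('pics/w0.png',read_camera('wrist')['frame'][:,:,::-1])"
```

```text
lamp elbow (array([0.45 , 0.304, 0.446]), array([0.484, 0.305, 0.448]))
lamp foot (array([0.576, 0.228, 0.072]), array([0.581, 0.228, 0.072]))
[[-0.     0.324  0.946]
 [-0.     0.946 -0.324]
 [-1.    -0.    -0.   ]]
```

View pics/w0.png

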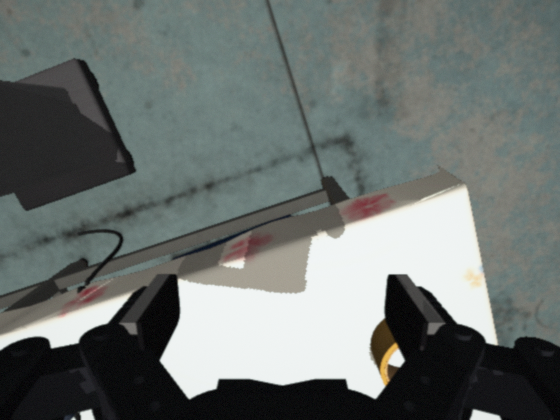

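Lamp elbow at about (0.46, 0.305, 0.45), radius 0.55 from the base. I'll shut the fingers, pull in to r≈0.44 and sweep round inside it.

>>> drive_tool([
  [0,-3,0,0,0],
  [0,-4,0,0,0],
  [0,-4,0,0,0],
  [0,-4,0,0,0],
  [0,-4,0,0,0],
  [0,-4,0,0,0],
  [0,0,0,0,0],
], force=30)

```text
time: 1.15
eef_pos: [0.142, 0.4172, 0.2301]
tcp_rot: [0.115, 0.698, -0.117, 0.697]
contact_force: [-0.4, 0.6, -0.4]
opening: -0.004
```

>>> drive_tool([
  [0,-0.4,4.2,0,0],
  [0,-0.4,4.2,0,0],
  [0,-1.2,3.6,0,0],
  [0,-1.2,3.6,0,0],
  [0,-1.2,3.6,0,0],
  [0,-2.1,3.2,0,0],
  [0,-2.1,3.2,0,0],
  [0,-2.1,3.2,0,0],
  [0,0,0,0,0],
])

```text
time: 2.05
eef_pos: [0.3849, 0.224, 0.232]
tcp_rot: [0.118, 0.696, -0.118, 0.698]
contact_force: [-0.3, 0.6, 0.1]
opening: 0.0
```

>>> drive_tool([
  [0,-2.9,2.5,0,0],
  [0,-2.9,2.5,0,0],
  [0,-2.9,2.5,0,0],
  [0,-2.8,1.7,0,0],
  [0,-2.8,1.7,0,0],
  [0,0,0,0,0],
])

```text
time: 2.65
eef_pos: [0.4399, 0.0538, 0.2318]
tcp_rot: [0.117, 0.697, -0.118, 0.698]
contact_force: [-0.9, 0.9, -0.3]
opening: 0.003
```

>>> drive_tool([
  [0,-1.4,3.2,8.3,0],
  [0,-1.4,3.2,8.3,0],
  [0,-1.4,3.2,8.4,0],
  [0,0,4,0,0],
  [0,0,0,0,0],
])

```text
time: 3.15
eef_pos: [0.5359, -0.0541, 0.2312]
tcp_rot: [0.265, 0.655, -0.265, 0.656]
contact_force: [0.1, 0.4, -0.2]
opening: 0.001
```

```bash
python3 - <<'E'
from h import *
c=read_camera("wrist"); cv2.imwrite("pics/w1.png",c["frame"][:,:,::-1])
print({k:v for k,v in c.items() if k!="frame"}); s=readout.get_state(); print(s["eef_pos"],s["qpos"]);print(R.from_quat(s["tcp_rot"]).as_matrix().round(3))
E
```

```text
{'vertical_fov': 62.145966724724936, 'cx': 281.813104912632, 'cy': 215.420057382675, 'eye': array([ 0.48390297, -0.00391267,  0.37458324]), 'orientation': array([-0.13229052, -0.05624674,  0.38626289,  0.91111827])}
[ 0.53449702 -0.05252826  0.23099521] [-2.87238946e-01 -1.81791994e-02  1.91510614e+00  6.33793302e-04
  1.24542857e+00 -1.09103705e+00]
[[-0.001  0.694  0.72 ]
 [ 0.001  0.72  -0.694]
 [-1.     0.    -0.001]]
```

View pics/w1.png

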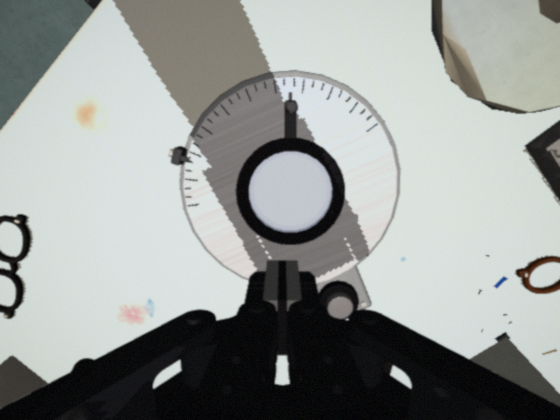

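The wrist view shows the ring centred near (290,190), the post and lever at (291,105), and the rider at (180,156). I'll enlarge it to get precise angles.

```bash
python3 - <<'E'
from h import *
crop(read_camera("wrist"),160,70,195,180,4,"pics/w2.png")
E
```

```text
(no output)
```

View pics/w2.png

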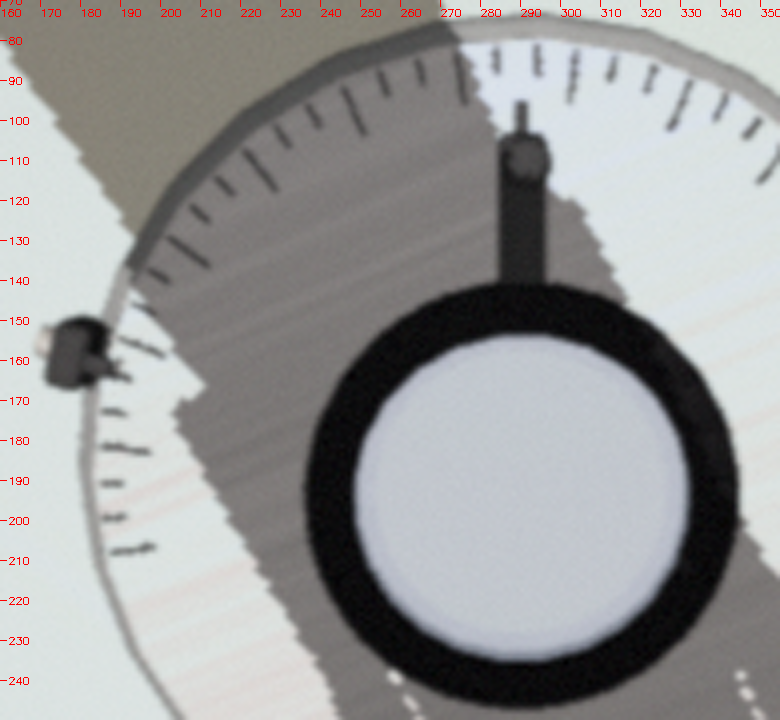

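```bash
cat > m.py <<'E'
from h import *
def az(c,ctr,p,z=.043):
    o=atz(c,*ctr,.05); a=atz(c,*p,z); d=a-o; return o[:2].round(4),a[:2].round(4),round(float(np.hypot(d[0],d[1])),4),round(float(np.degrees(np.arctan2(d[1],d[0]))%360),1)
E
python3 - <<'E'
from m import *
c=read_camera("wrist");o=(290.5,193.6)
print("ptr",az(c,o,(290.25,95.25)))
print("post",az(c,o,(292,109.5),.093))
print("ridertip",az(c,o,(188,162)))
print("riderbody",az(c,o,(179.2,158.5),.045))
E
```

```text
ptr (array([ 0.5406, -0.047 ]), array([0.476 , 0.0142]), 0.089, 136.5)
post (array([ 0.5406, -0.047 ]), array([0.4854, 0.0056]), 0.0763, 136.4)
ridertip (array([ 0.5406, -0.047 ]), array([ 0.4522, -0.0969]), 0.1015, 209.4)
riderbody (array([ 0.5406, -0.047 ]), array([ 0.4444, -0.0998]), 0.1097, 208.8)
```

>>> drive_tool([
  [0,2.1,-3.9,0,0],
  [0,2.1,-3.8,0,0],
  [4,0,0,0,0],
  [4,0,0,0,0],
  [4,0,0,0,0],
  [2.5,0,0,0,0],
  [1.8,0,0,0,0],
  [0,0,0,0,0],
  [0,0,0,0,0],
])

```text
time: 4.2
eef_pos: [0.5066, 0.0322, 0.0689]
tcp_rot: [0.264, 0.656, -0.264, 0.656]
contact_force: [-1.3, 0.2, -0.0]
opening: -0.004
```

```bash
python3 - <<'E'
from h import *
c=read_camera("wrist"); cv2.imwrite("pics/w3.png",c["frame"][:,:,::-1]); print(c["eye"])
s=readout.get_state(); print(s["eef_pos"],s["contact_force"]);print(R.from_quat(s["tcp_rot"]).as_matrix().round(3))
E
```

```text
[0.45454527 0.08207523 0.21235597]
[0.50748807 0.03186468 0.06974091] [-0.57326405 -0.77792799  0.08125302]
[[ 0.002  0.693  0.721]
 [-0.     0.721 -0.693]
 [-1.     0.001  0.002]]
```

View pics/w3.png

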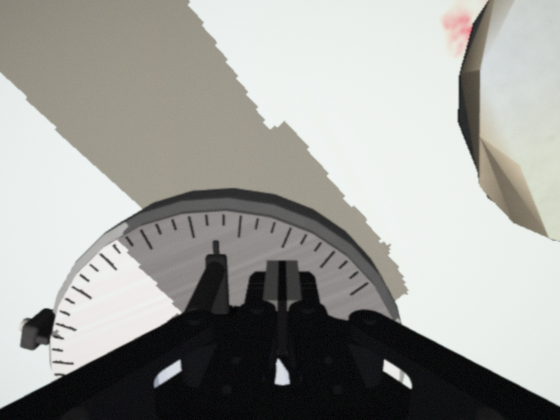

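>>> drive_tool([
  [0,-0.5,0,0,0],
  [0,-0.5,0,0,0],
  [0,-0.3,0,0,0],
  [0,0,0,0,0],
  [0,-0.41,-0.1,-3,0],
  [0,-0.41,-0.1,-3,0],
  [0,-0.41,-0.1,-3,0],
  [0,-0.41,-0.1,-3,0],
  [0,0,0,0,0],
])

```text
time: 5.15
eef_pos: [0.4845, 0.0114, 0.0686]
tcp_rot: [0.195, 0.68, -0.194, 0.68]
contact_force: [0.3, 0.9, 0.4]
opening: 0.002
```

```bash
python3 - <<'E'
from h import *
c=read_camera("wrist"); cv2.imwrite("pics/w4.png",c["frame"][:,:,::-1])
E
cat >> m.py <<'E'
def tool(ctr=(.541,-.048)):
    s=readout.get_state(); M=R.from_quat(s["tcp_rot"]).as_matrix(); d=s["eef_pos"][:2]-ctr
    az=np.degrees(np.arctan2(-M[1,2],-M[0,2]))%360
    print("radial az %.1f radial %.1f tang %.1f mm z %.4f"%(az,-1e3*d@M[:2,2],-1e3*d@M[:2,1],s["eef_pos"][2]),s["contact_force"].round(2),s["time"],s["qpos"].round(2))
E
python3 -c "
from m import *
tool()"
```

```text
radial az 148.0 radial 79.5 tang -20.5 mm z 0.0685 [-0.08 -0.09  0.56] 5.2 [-0.19  0.07  2.15  0.    0.92 -1.2 ]
```

View pics/w4.png

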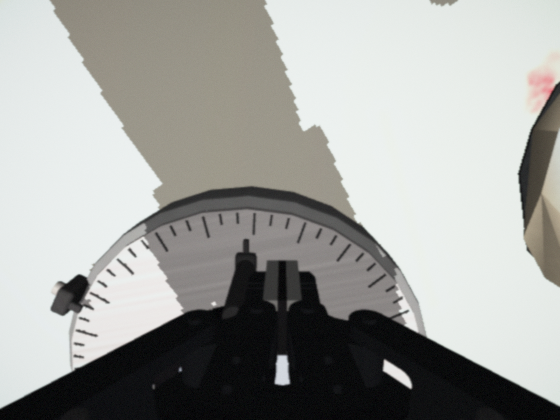

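The post at (244,268) is now against the finger. I'll carry on round.

>>> drive_tool([
  [0,-0.41,-0.1,-3,0],
  [0,-0.41,-0.1,-3,0],
  [0,-0.41,-0.1,-3,0],
  [0,-0.41,-0.1,-3,0],
  [0,-0.41,-0.1,-3,0],
  [0,-0.41,-0.1,-3,0],
  [0,-0.41,-0.1,-3,0],
  [0,0,0,0,0],
])

```text
time: 6.0
eef_pos: [0.4669, -0.012, 0.0684]
tcp_rot: [0.068, 0.704, -0.068, 0.704]
contact_force: [-0.3, -0.4, -0.2]
opening: -0.005
```

```bash
python3 -c "
from m import *
tool()"
```

```text
radial az 169.0 radial 79.6 tang -21.2 mm z 0.0684 [-0.29 -0.41 -0.25] 6.0 [-0.24  0.03  2.19  0.    0.92 -1.62]
```

>>> drive_tool([
  [0,-0.41,-0.1,-3,0],
  [0,-0.41,-0.1,-3,0],
  [0,-0.41,-0.1,-3,0],
  [0,-0.41,-0.1,-3,0],
  [0,-0.41,-0.1,-3,0],
  [0,-0.41,-0.1,-3,0],
  [0,-0.41,-0.1,-3,0],
  [0,0,0,0,0],
])

```text
time: 6.8
eef_pos: [0.4588, -0.0402, 0.0682]
tcp_rot: [-0.061, 0.705, 0.062, 0.704]
contact_force: [0.2, 0.6, 0.1]
opening: 0.003
```

```bash
python3 -c "
from m import *
tool()
crop(read_camera('wrist'),60,170,260,150,3,'pics/w5.png')"
```

```text
radial az 190.0 radial 79.6 tang -21.9 mm z 0.0682 [0.16 0.62 0.15] 6.8 [-0.31  0.02  2.21 -0.    0.92 -2.05]
```

View pics/w5.png

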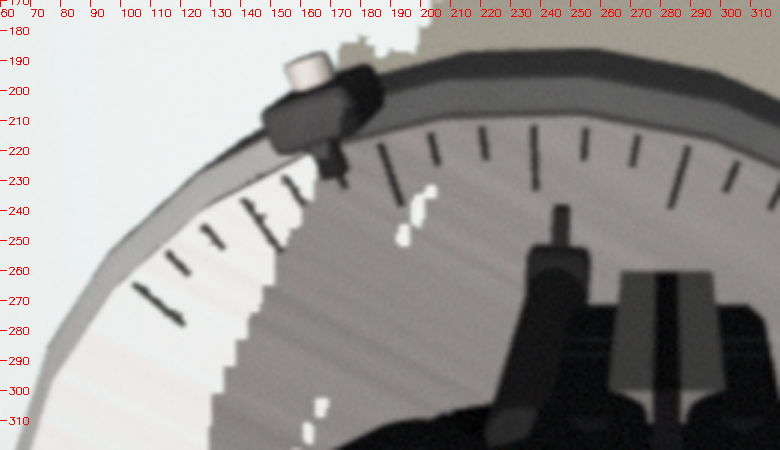

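```bash
python3 -c "
from m import *
c=read_camera('wrist')
for n,p in dict(ptr=(247,239),rid=(172.3,229.3)).items():
    a=atz(c,*p,.043)[:2]; d=a-[.541,-.048]; print(n,a.round(4),np.hypot(*d),np.degrees(np.arctan2(d[1],d[0]))%360)"
```

```text
ptr [ 0.4526 -0.0595] 0.08912769336881006 187.38611887856794
rid [ 0.454  -0.0978] 0.10025988660399125 209.7858559660345
```

>>> drive_tool([
  [0,-0.42,-0.1,-3,0],
  [0,-0.42,-0.1,-3,0],
  [0,-0.42,-0.1,-3,0],
  [0,-0.42,-0.1,-3,0],
  [0,-0.42,-0.1,-3,0],
  [0,-0.42,-0.1,-3,0],
  [0,0,0,0,0],
  [0,0,0,0,0],
])

```text
time: 7.7
eef_pos: [0.461, -0.0658, 0.0683]
tcp_rot: [-0.171, 0.686, 0.171, 0.686]
contact_force: [-0.1, 0.4, -0.5]
opening: -0.001
```

```bash
python3 -c "
from m import *
tool()
crop(read_camera('wrist'),170,170,130,100,6,'pics/w6.png')"
```

```text
radial az 208.0 radial 79.0 tang -21.8 mm z 0.0683 [-0.06  0.41 -0.5 ] 7.7 [-0.36  0.03  2.2  -0.    0.91 -2.42]
```

View pics/w6.png

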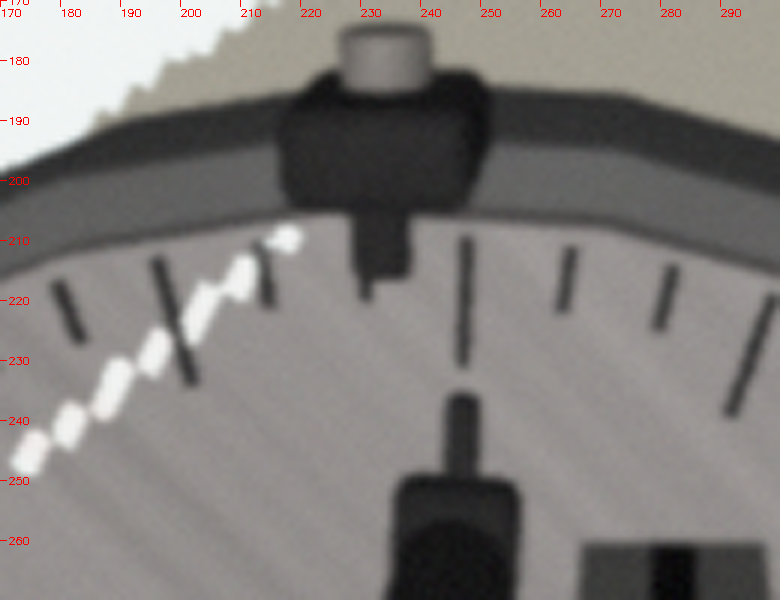

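```bash
python3 -c "
from m import *
c=read_camera('wrist')
for ctr in ([.541,-.048],[.5406,-.047],[.543,-.052]):
  for n,p in dict(ptr=(247.2,235.7),ptr2=(247.1,247),rid=(233.7,216.5),rid2=(233.5,207)).items():
    a=atz(c,*p,.043)[:2]; d=a-ctr; print(n,a.round(4),np.hypot(*d).round(4),(np.degrees(np.arctan2(d[1],d[0]))%360).round(2))"
```

```text
ptr [ 0.4594 -0.0868] 0.0903 205.42
ptr2 [ 0.465  -0.0841] 0.0841 205.38
rid [ 0.4534 -0.0974] 0.1006 209.41
rid2 [ 0.449  -0.0996] 0.1055 209.29
ptr [ 0.4594 -0.0868] 0.0904 206.1
ptr2 [ 0.465  -0.0841] 0.0842 206.11
rid [ 0.4534 -0.0974] 0.1007 210.01
rid2 [ 0.449  -0.0996] 0.1057 209.87
ptr [ 0.4594 -0.0868] 0.0905 202.59
ptr2 [ 0.465  -0.0841] 0.0843 202.34
rid [ 0.4534 -0.0974] 0.1004 206.86
rid2 [ 0.449  -0.0996] 0.1054 206.86
```

>>> drive_tool([
  [0,-0.13,-0.035,-0.95,0],
  [0,-0.13,-0.035,-0.95,0],
  [0,-0.13,-0.035,-0.95,0],
  [0,-0.13,-0.035,-0.95,0],
  [0,0,0,0,0],
  [0,0,0,0,0],
])

```text
time: 8.4
eef_pos: [0.4623, -0.0713, 0.0684]
tcp_rot: [-0.194, 0.68, 0.194, 0.68]
contact_force: [0.0, 0.5, -0.6]
opening: 0.002
```

```bash
cat > seg.py <<'E'
from m import *
tool()
c=read_camera("wrist"); g=cv2.cvtColor(c["frame"],cv2.COLOR_RGB2GRAY).astype(float)
cv2.imwrite("pics/w7.png",c["frame"][:,:,::-1])
# narrow dark runs per row: pointer (v 236-247) and rider tip (v 207-215)
for v in (205,207,209,211,213,215,217,219,235,237,239,241,243,245,247):
    row=cv2.resize(g[v:v+1,200:300],None,fx=10,fy=1,interpolation=cv2.INTER_LINEAR)[0]
    d=(row<75).astype(int); e=np.flatnonzero(np.diff(np.r_[0,d,0])); 
    o=[]
    for a,b in zip(e[::2],e[1::2]):
        if 20<b-a<150:
            u=200+(a+b)/20-.5; q=atz(c,u,v,.043)[:2]-[.541,-.048]
            o.append((round(u,1),(b-a)/10,round(float(np.hypot(*q)),4),round(float(np.degrees(np.arctan2(q[1],q[0]))%360),2)))
    print(v,o)
E
python3 seg.py
```

```text
radial az 211.9 radial 79.1 tang -21.8 mm z 0.0684 [ 0.02  0.47 -0.56] 8.4 [-0.37  0.03  2.19 -0.    0.91 -2.5 ]
205 []
207 [(np.float64(247.6), np.float64(9.5), 0.1058, 209.34)]
209 [(np.float64(247.4), np.float64(9.3), 0.1047, 209.39)]
211 [(np.float64(247.3), np.float64(9.2), 0.1037, 209.42)]
213 [(np.float64(247.2), np.float64(9.1), 0.1026, 209.43)]
215 [(np.float64(247.1), np.float64(8.6), 0.1016, 209.46)]
217 []
219 []
235 []
237 [(np.float64(247.0), np.float64(4.8), 0.0898, 209.39)]
239 [(np.float64(246.8), np.float64(4.7), 0.0887, 209.43)]
241 [(np.float64(246.7), np.float64(5.0), 0.0876, 209.47)]
243 [(np.float64(246.6), np.float64(5.0), 0.0865, 209.5)]
245 [(np.float64(246.6), np.float64(5.0), 0.0854, 209.49)]
247 [(np.float64(246.5), np.float64(5.2), 0.0843, 209.51)]
```

Pointer and rider agree within 0.1°. I'll back off sideways, lift and recheck.

>>> drive_tool([
  [0,0.5,0,0,0],
  [0,1,0,0,0],
  [0,1.5,0,0,0],
  [0,0,0,0,0],
  [-3,0,0,0,0],
  [-4,0,0,0,0],
  [-4,0,0,0,0],
  [0,0,4,0,0],
  [0,0,4,0,0],
  [0,0,0,0,0],
])

```text
time: 9.45
eef_pos: [0.517, -0.0017, 0.1792]
tcp_rot: [-0.196, 0.679, 0.195, 0.681]
contact_force: [-0.2, -1.0, -0.6]
opening: -0.003
```

```bash
python3 -c "
from m import *
tool()
f=dict(vertical_fov=62.145966724724936,cx=281.8131,cy=215.42,eye=np.array([.48390297,-.00391267,.37458324]),orientation=np.array([-.13229052,-.05624674,.38626289,.91111827]))
print('key w1',atz(f,341,306,.052)); t=read_camera('top'); print('key top',atz(t,294,174.6,.052), 'ring top',atz(t,279.2,216.2,.05)); s=read_camera('side'); print('key side',atz(s,333.3,226.7,.052),'ring side',atz(s,280.8,220.5,.05))
c=read_camera('wrist'); cv2.imwrite('pics/w8.png',c['frame'][:,:,::-1])
print('proj ctr,ptr,rid,key',proj(c,[[.541,-.048,.05],[.541-.092*np.cos(.511),-.048-.092*np.sin(.511),.043],[.4534,-.0974,.043],[.666,-.094,.052]]).round())
print(readout.get_state()['eef_pos'])"
```

```text
radial az 212.1 radial -4.2 tang -52.0 mm z 0.1792 [-0.16 -0.98 -0.61] 9.45 [-0.2  -0.02  2.01  0.    1.14 -2.33]
key w1 [ 0.66689816 -0.09463648  0.052     ]
key top [ 0.66430451 -0.09604557  0.052     ] ring top [ 0.54094217 -0.0500386   0.05      ]
key side [ 0.66757564 -0.09947586  0.052     ] ring side [ 0.54394706 -0.05909496  0.05      ]
proj ctr,ptr,rid,key [[216. 205.]
 [217.  84.]
 [217.  71.]
 [ 99. 297.]]
[ 0.51349257 -0.00315752  0.17768379]
```

>>> drive_tool([
  [0,-4,2,0,0],
  [0,-4,2,0,0],
  [0,-4,2,0,0],
  [0,-4,2,0,0],
  [0,0,0,0,0],
  [4,0,0,0,0],
  [4,0,0,0,0],
  [2.5,0,0,0,0],
  [0,0,0,0,0],
  [0,0,0,0,0],
])

```text
time: 10.6
eef_pos: [0.6659, -0.0971, 0.0736]
tcp_rot: [-0.194, 0.68, 0.194, 0.68]
contact_force: [-0.6, -0.1, 1.3]
opening: -0.004
```

```bash
python3 -c "
from m import *
tool(); c=read_camera('wrist'); s=readout.get_state()
print(s['eef_pos'],proj(c,[s['eef_pos'],[.666,-.095,.052]]))
crop(c,180,200,200,150,4,'pics/w9.png')"
```

```text
radial az 211.9 radial -80.1 tang 107.7 mm z 0.0736 [-0.6  -0.06  1.27] 10.6 [-0.3   0.44  1.68 -0.    1.02 -2.42]
[ 0.66724473 -0.09740439  0.07535631] [[279.53196172 281.85245714]
 [285.0942576  261.09393658]]
```

View pics/w9.png

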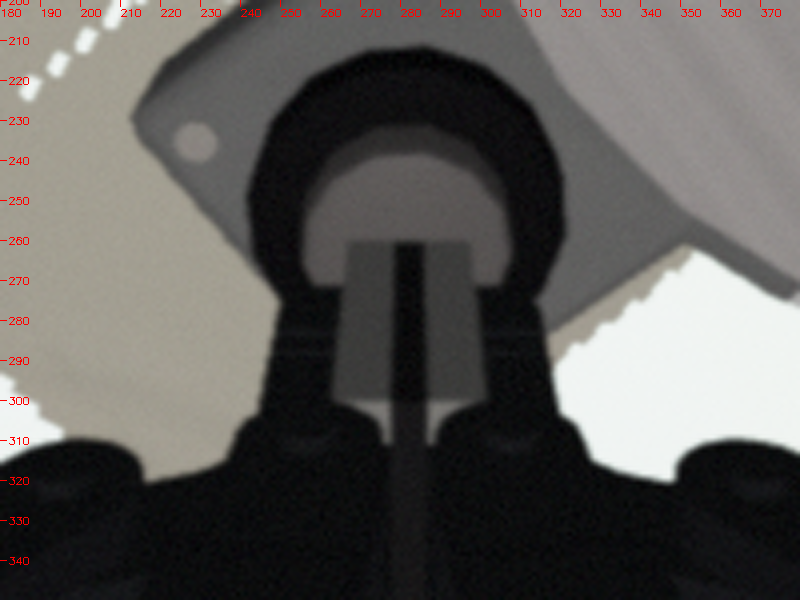

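The fingers are centred over the key (face centre at about (282,257)) to within about 2 mm. Now I'll press in small steps.

>>> drive_tool([
  [1,0,-0.1,0,0],
  [0.7,0,0,0,0],
  [0.2,0,0,0,0],
  [0.2,0,0,0,0],
  [0.2,0,0,0,0],
  [0.2,0,0,0,0],
  [0,0,0,0,0],
  [0,0,0,0,0],
])

```text
time: 11.45
eef_pos: [0.6659, -0.0974, 0.0487]
tcp_rot: [-0.194, 0.68, 0.194, 0.68]
contact_force: [-2.0, 0.1, 2.7]
opening: 0.001
```

>>> drive_tool([
  [0.1,0,0,0,0],
  [0.1,0,0,0,0],
  [0.1,0,0,0,0],
  [0,0,0,0,0],
  [0,0,0,0,0],
])

```text
time: 11.95
eef_pos: [0.666, -0.0975, 0.0461]
tcp_rot: [-0.194, 0.68, 0.194, 0.68]
contact_force: [-3.7, 1.2, 6.7]
opening: 0.0
```

>>> drive_tool([
  [0.1,0,0,0,0],
  [0.1,0,0,0,0],
  [0,0,0,0,0],
  [0,0,0,0,0],
])

```text
time: 12.35
eef_pos: [0.6661, -0.0975, 0.0459]
tcp_rot: [-0.194, 0.68, 0.195, 0.68]
contact_force: [-7.9, 1.9, 13.2]
opening: 0.001
```

Stop reached: force is at 13 N with almost no further travel. Releasing.

>>> drive_tool([
  [-0.3,0,0,0,0],
  [-0.4,0,0,0,0],
  [-0.6,0,0,0,0],
  [-2,0,0,0,0],
  [-4,0,0,0,0],
  [-4,0,0,0,0],
  [-4,0,0,0,0],
  [0,3,-4,0,0],
  [0,3,-4,0,0],
  [0,0,0,0,0],
])

```text
time: 13.35
eef_pos: [0.5589, -0.0866, 0.1919]
tcp_rot: [-0.192, 0.683, 0.196, 0.677]
contact_force: [-0.5, -0.0, -0.1]
opening: -0.001
```

```bash
python3 -c "
from m import *
tool(); c=read_camera('wrist'); cv2.imwrite('pics/w10.png',c['frame'][:,:,::-1])
P=[[.541,-.048,.05],[.541-.092*np.cos(.511),-.048-.092*np.sin(.511),.043],[.4534,-.0974,.043],[.666,-.095,.052]]
print(proj(c,P).round(1))
g=cv2.cvtColor(c['frame'],cv2.COLOR_RGB2GRAY)
u,v=proj(c,P)[1].astype(int)
print(u,v)
if 20<v<400:
  for r in range(v-26,v+16,2): print(r,' '.join('%3d'%x for x in g[r,u-14:u+15]))
"
```

```text
radial az 211.9 radial 5.2 tang 42.3 mm z 0.1919 [-0.52 -0.04 -0.06] 13.35 [-0.33  0.09  1.88 -0.    1.18 -2.46]
[[330.4 208.6]
 [338.8  94.7]
 [339.4  83.2]
 [210.5 296.1]]
338 94
68 230 201 166 144 115  68  31  29  52  71  81  84  85  85  85  87  79  67  57  67  59  47  40  39  37  37  41  66 117
70 202 163 149 136  99  54  26  36  52  70  75  81  81  85  83  74  57  42  43  40  38  41  40  41  37  37  39  72 120
72 144 135 125  99  67  34  21  24  38  50  56  57  65  60  52  40  35  34  33  34  34  34  37  34  34  41  57  96 128
74 179 173 148 110  82  52  34  24  22  21  25  29  24  27  30  38  39  40  34  31  27  25  25  27  33  47  66  86 103
76 189 189 185 171 147 121  99  82  75  71  68  68  61  41  38  36  40  41  38  33  42  47  56  65  77  85  88  87  91
78 199 199 196 193 187 164 134 119 114 110 106 100  90  63  44  40  40  41  39  51  76  88  86  90  92  90  91  90  92
80 194 224 233 233 223 185 152 144 144 141 128 112  94  69  45  39  41  39  48  74 106 115 109 106 106 106 102 102 102
82 147 208 231 224 185 148 140 142 143 136 107  77  90  92  84  75  74  74  93 117 127
[... 884 characters left out ...]
 140 137 138 138 139 141 140 137 110  74  48  45  70 114 135 138 137 136 139 136 133 135 136 136 137
100 139 139 138 137 136 139 139 137 136 140 140 134 100  59  44  49  79 117 137 140 141 144 143 140 140 136 135 135 138
102 138 140 136 140 138 140 139 139 138 137 136 128  92  56  44  55  94 124 135 139 141 138 143 141 141 138 134 137 138
104 140 139 137 138 139 140 138 135 131 128 121 111  79  46  39  61 100 124 132 132 135 138 139 143 140 140 138 138 134
106 139 137 140 139 138 139 131 101  69  48  44  38  38  34  34  36  47  53  59  70  93 110 116 118 109 106 118 126 129
108 138 137 138 140 138 133 116  74  41  36  37  35  29  28  25  22  20  25  22  24  29  31  35  39  42  39  44  53  73
```

```bash
python3 -c "
from m import *
c=read_camera('wrist')
from plant import sign_off
for n,p in dict(ptr=(338.6,98),rid=(339.7,79)).items():
    d=atz(c,*p,.043)[:2]-[.541,-.048]; print(n,np.degrees(np.arctan2(d[1],d[0]))%360)
print(sign_off())"
```

```text
ptr 211.37488650505617
rid 211.31717546750042
the job is handed in; nothing more can be done
None
```

The lens strain tester is set and the job is handed in. I pushed the lever round about 73° with the side of the shut fingers until the pointer was in line with the rider. I then pressed the lamp key to its stop and released it, with the robot clear by about 13 s of the 51 s.

- **Pointer alignment:** with the finger still against the post, pointer and rider both read 209.4–209.5°. After the key press and retreat they agreed to about 0.1°.
- **Disagreement between checks:** the last reading gave both at about 211.3°, some 2° off the earlier absolute value. I put this down to the arm still settling when that picture was taken, because the two still agree with each other.
- **Lamp key:** the tool stopped at 45.9 mm, where fully down is expected at about 46 mm, and the downward force rose to 13 N. There was also about 8 N of sideways force at that moment. I did not check separately that the key came back up, but the tool is well clear of it.
- **Tester and rider:** after the key press, the pointer and rider appeared within a few pixels of where the unmoved tester predicts.
- **Nearby items:** the arm was not sent near them and I saw no unexpected contact force, but I did not look at them again at the end.

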